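Empty bowl on the scale, then tare

TASK

Get the kitchen scale ready for weighing small parts: set the empty blue bowl down gently, upright and centred on the scale's steel platform, and let go of it. Then, with nothing holding the bowl, press the green tare button fully down for a moment and let it spring back. Do not press tare before the bowl stands there, do not press the grey button, do not drop the bowl, and leave the other things where they are.

Things in the scene. Friction and masses are not known exactly. Their poses are not given: they have to be found in the camera images.
- bowl_center (a point): the empty bowl: a loose blue rectangular weighing bowl, open at the top, 130 mm long (its x) by 62 mm wide (its y) by 40 mm high, upright flat-sided walls 4 mm thick, 0.13 to 0.25 kg; this point is its centre, 20 mm above its underside. It fits a gripper across its 62 mm width. It may start to the left or to the right of the scale, at any of a wide range of yaws
- bowl: the same bowl; origin at the centre of its underside, same axes
- platform (a point): centre of the top face of the scale's raised square steel platform (150 x 150 mm), 34 mm above the cabinet top; its axes are the scale's: x from the button strip towards the far end, y to the left seen from the button side, z up
- scale: kitchen scale, a low white case 210 mm long (x) by 160 mm wide (y), 20 mm high, fixed to the cabinet top; origin at the centre of its underside. The button strip with a small dark display is at its -x end, which faces roughly to the robot; the platform centre is 25 mm to +x of the origin
- tare_top (a point): centre of the top of the green tare button, a round spring button 24 mm across, 79 mm to -x and 50 mm to +y of the scale's origin, its top 30 mm above the cabinet top (10 mm above the case) when up; same axes as the scale; the point moves with the button
- tare (a joint): travel of the tare button (m): 0 up, 0.006 fully down; it needs about 0.7 N to start and 3.4 N to be fully down, and springs back
- unit_top (a point): centre of the top of the grey units button, the same size and height, on the same strip 50 mm to -y of the scale's origin (100 mm from the tare button); not to be pressed
- unit (a joint): travel of the units button (m): 0 up, 0.006 fully down
- toothbrush_case: bystander: white electric toothbrush travel case, 32 x 200 x 26 mm, lying in the tray; origin at the centre of its underside
- power_bank: bystander: slate grey power bank, 68 x 130 x 16 mm, lying in the tray; origin at the centre of its underside
- tire_gauge: bystander: aluminium pencil tire gauge, about 150 mm long and 20 mm thick, lying in the tray; origin at the centre of its underside
- door_stopper: bystander: round red plastic door stopper, 52 mm across, 22 mm high, in the tray; origin at the centre of its underside
- polish_tin: bystander: black shoe polish tin with a brass-coloured lid, 52 mm across, 22 mm high, standing on the cabinet top between the bowl and the scale; origin at the centre of its underside
- shoe_brush: bystander: wooden shoe brush with dark bristles, 140 x 45 x 40 mm, on the cabinet top to the robot's right; origin at the centre of its underside
- tray: black steel mesh tray, 110 x 480 mm, 32 mm high, fixed at the far side of the cabinet top, holding four bystanders. A cream plastic tilt-out bin (about 190 x 200 mm, 220 mm high) stands fixed at the far left corner and a black router with two 170 mm aerials at the far right corner, both out of the way
Mind the look-alikes: they are no part of the job. Of the things shaped like the bowl, the blue one is meant.

How it is judged:
By the outcome, as a careful person would: the job done as asked, in the order asked, and still so for the second after the job is handed in, with the robot touching nothing.
It also fails if it takes over 45 s, if anything falls off the work surface, if the arm or the gripper's body presses on something with over 40 N, if the wrist force passes 120 N, or if a joint passes its speed limit or range.

ROBOT

A 7-joint arm with a two-finger parallel gripper is mounted at the origin on the work surface. World frame = base frame: x ahead of the robot, y to its left, z up, the work surface at z = 0. Lengths are in mm, angles in rad, forces in N, time in s.
With the tool pointing down it reaches from about 400 to 925 mm from the base axis. Payload 5.6 kg.
Tool frame: the origin (TCP) lies on the centre line of the jaws, within the pads' length; the fingertips stand 17 mm ahead of it and the grasp point (between the pads) lies 2 mm behind it; z points along the fingers, y is the line along which they close (so a half turn about z gives the same grasp; the last joint's range is limited). The gripper opens to 85 mm and grips with 20 to 120 N. Pads are 22 mm wide; open, the fingers measure 114 mm over their backs; the gripper's body (76 mm by 85 mm) begins 54 mm behind the grasp point. The pads swing forward as they close: fully open they stand 13 mm farther back than shut.
Start: joints at [1.183, 0.468, -0.012, 1.603, 0.006, 1.071, -0.056], TCP at [219.666, -611.764, 248.29] pointing down, gripper open.
Joint ranges: [-2.53, 2.53], [-0.31, 2.02], [-1.57, 1.55], [0.28, 2.44], [-1.29, 4.43], [0.15, 1.84], [-2.92, 2.92]. Speed limits (rad/s): [2.57, 2.57, 3.14, 3.14, 3.14, 3.14, 3.14].

INTERFACE

Orientations are given as a unit quaternion [x, y, z, w].
In Python, from rig import r gives the robot as it stands.
- The arm moves only by the tool move_arm, never from a script. Its argument "commands" is text: rows parted by semicolons, each of 7 numbers parted by spaces: the shift along the world's x, y, z in units of 25 mm (1.0 is 25 mm), then the turn, a rotation vector about the world's x, y, z in units of 6 degrees (1.0 is 6 degrees), then the finger opening in mm, from 0 to 85.4. In form: x y z ax ay az fingers; .... A call has 1 to 10 rows; each row shifts and turns the commanded pose from where the row before left it; what a row does not reach is not made up. A row lasts 1/8 s, in which the tool goes at most 62.5 mm and 10.7 degrees, less where a joint would pass 70% of its speed; a pose out of reach is approached as far as the arm can. A call with a number of a shift or a turn outside -1 to 1 is refused whole. A call with a gripper value outside its range is refused whole. The fingers move at their own pace and stop on an object; "squeeze" is the grip in N (left out, the last holds). Time passes only in rows, so rows that do not move let the fingers close. It gives the time, the measured TCP pose, the force, the opening and the grip force at its end, in the units of the state.
- r.state(): the state, without advancing time (a new reading comes with each control period).
- r.read_camera(name): name is "side" or "top"; returns a dict with "image" (400x640x3 uint8, red, green, blue), "vertical_fov" (degrees; the focal length in pixels is half the picture's height over the tangent of half this angle, whatever the lens; pixels are square), "cx", "cy" (the principal point, pixels), "k1" (the pictures are not rectified: a ray, as slopes to the right and down, at radius r is drawn at 1 + k1 r^2 times it, then the intrinsics apply), "R" (3x3) and "t" (3): a world point X has camera coordinates R X + t. Camera axes: x right, y down, z forward; pixel columns grow to the right and rows downward; lengths in mm; the calibration is good to about 2 mm. A picture is of the moment at which its call begins. There is no depth.
- r.job_done(): hands the job in; it is judged then, once.
The state is a dict: "time": time; "qpos": joint angles; "dq": joint speeds; "tau": joint torques, N m; "position": TCP position; "ee_rot": TCP orientation; "ft_force": force on the tool from outside, world axes, zero at the start; "ft_torque": the same for the moment, N m; "gripper_width": opening from 0.0 (shut) to 1.0 (fully open); "gripper_force": force on a finger pad.
Only numpy, scipy, OpenCV 4.12 (cv2) and the standard library are available. Lean on these libraries where they do the work, as an engineer would, in place of code of your own. Each camera call takes 0.05 s, during which the arm holds its last target. There are 200 camera calls.

## Working session

There is one attempt and no reset: what is moved stays moved. The work goes in short steps, Python scripts to look and compute and a tool call to move; the robot and the scene stay as the last step left them, time stands still between calls to the robot, and variables do not carry over. Pictures are saved under pics/ and viewed, at most 10 in all, crops included, and the job is handed in when it is done.

Besides the shell and the picture viewer there is one more tool, called after "Request:" as a command line: name --argument value ..., lists and objects as JSON in quotes. move_arm: Moves the arm, as the interface text tells. Its arguments: {"type":"object","properties":{"commands":{"type":"string"},"squeeze":{"type":"number"}},"required":["commands"]}

```bash
mkdir -p pics
cat > h.py <<'E'
import numpy as np, cv2
from rig import r
def K(c):
    f=c["image"].shape[0]/2/np.tan(np.radians(c["vertical_fov"])/2)
    return np.array([[f,0,c["cx"]],[0,f,c["cy"]],[0,0,1.]])
def ray(c,px):
    k=K(c); d=(np.array(px,float)-[c["cx"],c["cy"]])/k[0,0]
    s=d.copy()
    for _ in range(30): s=d/(1+c["k1"]*(s@s))
    R=np.array(c["R"]);t=np.array(c["t"])
    return -R.T@t, R.T@np.array([s[0],s[1],1])
def onz(c,px,z):
    o,v=ray(c,px); return o+v*(z-o[2])/v[2]
def proj(c,X):
    p=np.array(c["R"])@np.array(X,float)+np.array(c["t"]); s=p[:2]/p[2]; s=s*(1+c["k1"]*(s@s))
    return s*K(c)[0,0]+[c["cx"],c["cy"]]
def tri(c1,p1,c2,p2):
    o1,v1=ray(c1,p1);o2,v2=ray(c2,p2)
    a,b=np.linalg.lstsq(np.stack([v1,-v2],1),o2-o1,rcond=None)[0]
    A=o1+a*v1;B=o2+b*v2; return (A+B)/2,np.linalg.norm(A-B)
E
python3 - <<'E'
from h import *
for n in("top","side"):
    c=r.read_camera(n); cv2.imwrite(f"pics/{n}0.png",c["image"][...,::-1])
    print(n,{k:np.round(c[k],3).tolist() for k in c if k!="image"}, (-np.array(c["R"]).T@np.array(c["t"])).round())
print(r.state())
E
```

```text
top {'vertical_fov': 57.907, 'cx': 324.857, 'cy': 200.115, 'k1': -0.066, 'R': [[0.023, -1.0, 0.015], [-0.986, -0.025, -0.164], [0.165, -0.011, -0.986]], 't': [-155.198, 545.684, 828.799]} [ 405. -132.  909.]
side {'vertical_fov': 52.468, 'cx': 329.349, 'cy': 197.235, 'k1': -0.034, 'R': [[-0.885, -0.465, -0.023], [-0.247, 0.511, -0.824], [0.394, -0.723, -0.567]], 't': [434.13, 250.142, 900.215]} [ 91. 725. 726.]
{'time': 0.1, 'qpos': array([ 1.18302706,  0.46831117, -0.01163479,  1.60350853,  0.00597407,
        1.07140926, -0.05627005]), 'dq': array([ 5.94568400e-04, -1.70895616e-03,  6.46057430e-04, -2.34601776e-03,
       -9.73435698e-05, -4.24260332e-04,  2.80537817e-05]), 'tau': array([ 1.19809156e-03, -5.33514869e+01,  2.16248160e-02, -2.51964748e+01,
        1.14063252e-02,  4.34107234e-03, -2.09663267e-05]), 'position': array([ 219.49349423, -611.32249094,  247.42877324]), 'ee_rot': array([ 9.85179799e-01,  1.71522949e-01, -1.75788710e-04, -7.81236901e-04]), 'ft_force': array([ 0.13444397, -0.85641762,  0.35661594]), 'ft_torque': array([-0.00823434,  0.00545627,  0.00122088]), 'gripper_force': 0.0, 'gripper_width': 0.9993182307141937}
```

View pics/top0.png

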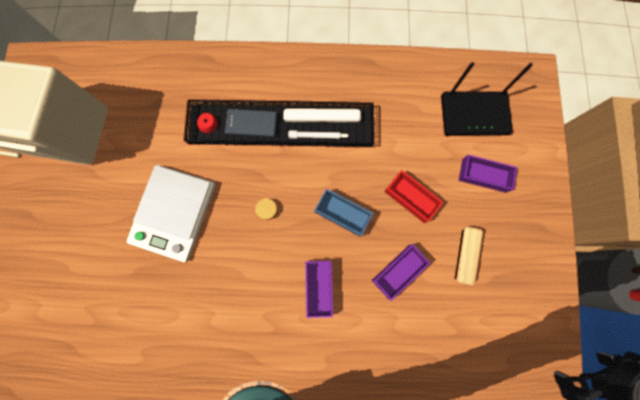

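View pics/side0.png

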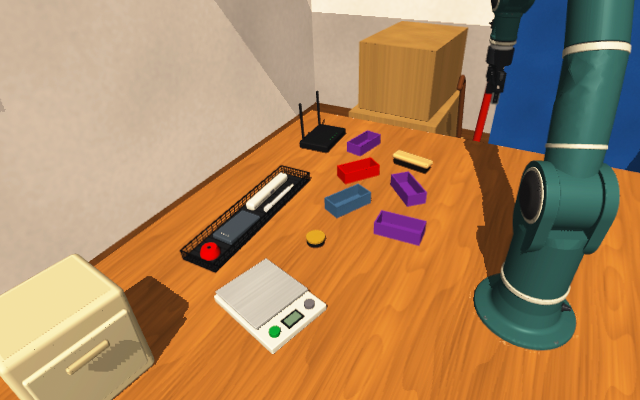

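The blue bowl is at top (344,212) and side (348,201). The things that could be taken for it in the top view are red (415,196) and purple (488,173), (402,271) and (319,288). Only one bowl is blue, so I choose that one. The tare button is green at top (140,236) and the units button is grey at (178,247).

```bash
cat >> h.py <<'E'
def mask(c,kind):
    h=cv2.cvtColor(c["image"],cv2.COLOR_RGB2HSV)
    lo,hi={"blue":((98,80,40),(118,255,255)),"green":((50,110,50),(80,255,255))}[kind]
    return cv2.inRange(h,lo,hi)
def blob(c,kind,near,maxd=60):
    m=mask(c,kind); cs,_=cv2.findContours(m,cv2.RETR_EXTERNAL,cv2.CHAIN_APPROX_NONE)
    cs=[k for k in cs if cv2.contourArea(k)>25 and np.linalg.norm(k.reshape(-1,2).mean(0)-near)<maxd]
    return max(cs,key=cv2.contourArea)
E
python3 - <<'E'
from h import *
ct=r.read_camera("top");cs=r.read_camera("side")
out=[]
for c,p,g in((ct,(344,212),(140,236)),(cs,(348,201),(274,331))):
    k=blob(c,"blue",p); h=cv2.convexHull(k)
    q=cv2.approxPolyDP(h,4,True).reshape(-1,2); print("hull",cv2.contourArea(k),q.tolist())
    print("rect",cv2.minAreaRect(k))
    e=cv2.fitEllipse(blob(c,"green",g)); print("green",e)
    im=c["image"][p[1]-45:p[1]+45,p[0]-60:p[0]+60,::-1]
    im=cv2.resize(im,None,fx=5,fy=5,interpolation=cv2.INTER_CUBIC); out.append(im)
cv2.imwrite("pics/crop.png",cv2.resize(np.vstack(out),(400,600)))
ts=[cv2.fitEllipse(blob(ct,"green",(140,236)))[0],cv2.fitEllipse(blob(cs,"green",(274,331)))[0]]
print("tare",tri(ct,ts[0],cs,ts[1]))
b=cv2.boxPoints(cv2.minAreaRect(blob(ct,"blue",(344,212))))
B=np.array([onz(ct,x,40) for x in b]); print(B.round(1)); print(np.linalg.norm(np.diff(B,axis=0),axis=1),B.mean(0))
print("rim pts in side", [proj(cs,x).round().tolist() for x in B])
# platform & case: bright low-sat region
for c,n in((ct,(170,212)),(cs,(270,305))):
    h=cv2.cvtColor(c["image"],cv2.COLOR_RGB2HSV); m=cv2.inRange(h,(0,0,140),(180,40,255))
    cc,_=cv2.findContours(m,cv2.RETR_EXTERNAL,cv2.CHAIN_APPROX_NONE)
    k=min([k for k in cc if cv2.contourArea(k)>1500],key=lambda k:np.linalg.norm(k.reshape(-1,2).mean(0)-n))
    print("scale",cv2.contourArea(k),cv2.approxPolyDP(cv2.convexHull(k),3,True).reshape(-1,2).tolist())
im=np.vstack([cv2.resize(ct["image"][155:270,115:225,::-1],(440,460)),])
im2=cv2.resize(cs["image"][250:360,205:335,::-1],(520,460))[:, :350]
a=cv2.resize(ct["image"][155:270,115:225,::-1],(398,416));b2=cv2.resize(cs["image"][250:360,205:335,::-1],(400,338))
w=np.zeros((416,800,3),np.uint8);w[:,:398]=a;w[:338,400:]=b2;cv2.imwrite("pics/scale.png",w)
E
```

```text
hull 1171.5 [[326, 191], [370, 213], [360, 234], [316, 211]]
rect ((343.2474060058594, 212.09860229492188), (51.0, 24.411766052246094), 28.07248878479004)
green ((139.14553833007812, 235.55677795410156), (6.2125349044799805, 7.659515857696533), 82.57223510742188)
hull 859.5 [[369, 192], [369, 202], [338, 216], [325, 207], [326, 197], [357, 184]]
rect ((347.2635803222656, 200.12586975097656), (22.2647705078125, 46.37281036376953), 67.16634368896484)
green ((274.1375732421875, 331.3609619140625), (10.366617202758789, 11.431792259216309), 20.829944610595703)
tare (array([453.21401109, 314.23428372,  25.06917375]), np.float64(1.5931549238077007))
[[ 523.3 -118.6   40. ]
 [ 577.3 -145.3   40. ]
 [ 520.7 -256.    40. ]
 [ 467.8 -228.4   40. ]]
[ 60.18117982 124.33850976  59.70392562] [ 522.26132025 -187.10732795   40.        ]
rim pts in side [[338.0, 207.0], [326.0, 197.0], [359.0, 184.0], [371.0, 192.0]]
scale 4801.0 [[156, 166], [209, 182], [183, 261], [127, 241]]
scale 4955.0 [[265, 259], [325, 305], [272, 349], [215, 297], [218, 290]]
```

View pics/crop.png

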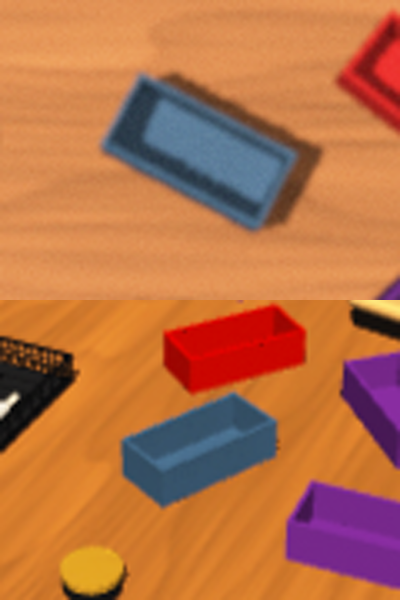

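View pics/scale.png

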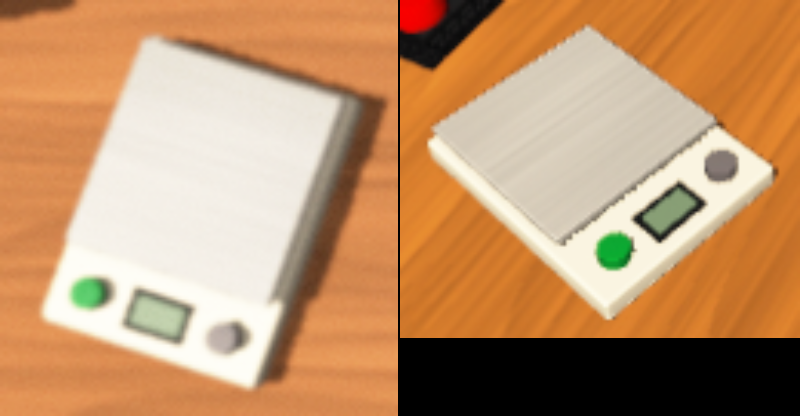

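The crop shows one blue bowl, upright, with no lookalike of that colour touching it, and the tin is clear of it. The scale shows green at the platform's near-left corner and grey on the right. Next I triangulate the platform corners, the buttons and the bowl rim.

Run:
```python
from h import *
ct=r.read_camera("top");cs=r.read_camera("side")
T=lambda p:(115+p[0]/3.618,155+p[1]/3.617); S=lambda p:(205+(p[0]-400)/3.077,250+p[1]/3.073)
P=[((68,243),(562,242)),((272,300),(716,122)),((340,92),(587,27)),((150,37),(433,130))]
X=[]
for a,b in P:
    x,e=tri(ct,T(a),cs,S(b)); X.append(onz(ct,T(a),34)); print("plat",x.round(1),round(e,1),X[-1].round(1),onz(cs,S(b),34).round(1))
X=np.array(X); print("sides",np.linalg.norm(np.roll(X,-1,0)-X,axis=1).round(1),"centre top",X.mean(0).round(1),"centre side",np.mean([onz(cs,S(b),34) for a,b in P],0).round(1))
print("x axis yaw",[np.degrees(np.arctan2(*(d[1::-1]))).round(1) for d in (X[3]-X[0],X[2]-X[1])],"y-axis",[np.degrees(np.arctan2(*(d[1::-1]))).round(1) for d in (X[0]-X[1],X[3]-X[2])])
g=[(88,293),(613,250)];u=[(223,337),(720,164)]
for n,(a,b) in(("tare",g),("unit",u)):
    print(n,tri(ct,T(a),cs,S(b)),onz(ct,T(a),30).round(1),onz(cs,S(b),30).round(1))
for a,b in [((326,191),(326,197)),((370,213),(357,184)),((360,234),(369,192))]:
    x,e=tri(ct,a,cs,b); print("rim",x.round(1),round(e,1),onz(cs,b,40).round(1))
print("tin",onz(ct,(266,208),22),onz(cs,(316,235),22))
```

```text
plat [484.9 328.   31. ] 0.6 [484.3 326.2  34. ] [483.5 329.8  34. ]
plat [449.8 184.7  26.1] 1.5 [450.1 182.2  34. ] [445.  190.6  34. ]
plat [592.8 147.   31.4] 2.6 [593.5 146.8  34. ] [589.5 149.1  34. ]
plat [632.  287.3  27.6] 2.0 [629.4 283.7  34. ] [628.1 291.5  34. ]
sides [148.1 147.7 141.5 151.2] centre top [539.3 234.7  34. ] centre side [536.5 240.2  34. ]
x axis yaw [np.float64(-16.3), np.float64(-13.8)] y-axis [np.float64(76.6), np.float64(75.3)]
tare (array([452.58838401, 313.96797881,  24.99032212]), np.float64(2.6121728746915727)) [451.1 310.8  30. ] [451.3 317.2  30. ]
unit (array([425.54668459, 217.26275866,  25.37503021]), np.float64(1.964836474914887)) [424.5 215.   30. ] [424.3 220.9  30. ]
rim [ 574.  -143.5   43.2] 3.3 [ 578.  -147.3   40. ]
rim [ 522.6 -251.8   40.9] 2.7 [ 524.5 -252.7   40. ]
rim [ 471.4 -227.8   40.3] 3.4 [ 473.2 -227.6   40. ]
tin [529.81620351   3.23962881  22.        ] [529.82492967   1.43671033  22.        ]
```

Request:
move_arm --commands "0.715 1 -0.2 0 0 0.43 85;0.715 1 -0.2 0 0 0.43 85;0.715 1 -0.2 0 0 0.43 85;0.715 1 -0.2 0 0 0.43 85;0.715 1 -0.2 0 0 0.43 85;0.715 1 -0.2 0 0 0.43 85;0.715 1 -0.2 0 0 0.43 85;0.715 1 -0.2 0 0 0.43 85;0.715 1 -0.2 0 0 0.43 85;0.715 1 -0.2 0 0 0.43 85" --squeeze 30

```text
time: 1.55
position: [399.6, -360.0, 198.0]
ee_rot: [0.921, 0.389, 0.0, 0.0]
ft_force: [-0.3, -0.4, -0.2]
gripper_width: 0.995
gripper_force: 0.0
```

Request:
move_arm --commands "0.715 1 -0.2 0 0 0.43 85;0.715 1 -0.2 0 0 0.43 85;0.715 1 -0.2 0 0 0.43 85;0.715 1 -0.2 0 0 0.43 85;0.715 1 -0.2 0 0 0.43 85;0.715 1 -0.2 0 0 0.43 85;0.715 0.97 -0.2 0 0 0.43 85;0 0 0 0 0 0 85;0 0 0 0 0 0 85"

```text
time: 2.68
position: [523.3, -187.5, 163.1]
ee_rot: [0.85, 0.527, -0.0, 0.0]
ft_force: [-0.3, 0.1, 0.1]
gripper_width: 0.996
gripper_force: 0.0
```

Request:
move_arm --commands "0 0 -0.8 0 0 0 85;0 0 -0.8 0 0 0 85;0 0 -0.8 0 0 0 85;0 0 -0.8 0 0 0 85;0 0 0 0 0 0 85"

```text
time: 3.3
position: [521.9, -188.3, 82.2]
ee_rot: [0.85, 0.526, -0.001, -0.001]
ft_force: [0.6, -0.2, -0.6]
gripper_width: 0.997
gripper_force: 0.0
```

Run:
```python
from h import *
ct=r.read_camera("top");cs=r.read_camera("side");s=r.state();print(s["position"])
p=s["position"]
for n,c in(("top",ct),("side",cs)): print(n,proj(c,p),proj(c,p-[0,0,17]))
a=cv2.resize(ct["image"][150:270,285:415,::-1],(400,369));b=cv2.resize(cs["image"][130:240,285:415,::-1],(400,338))
w=np.zeros((369,800,3),np.uint8);w[:,:400]=a;w[:338,400:]=b;cv2.imwrite("pics/pre.png",w)
```

```text
[ 523.51683396 -188.25395112   83.81304272]
top [344.94071731 208.97214732] [344.43408768 209.98314332]
side [348.44804153 182.21559556] [348.42643247 187.05043683]
```

View pics/pre.png

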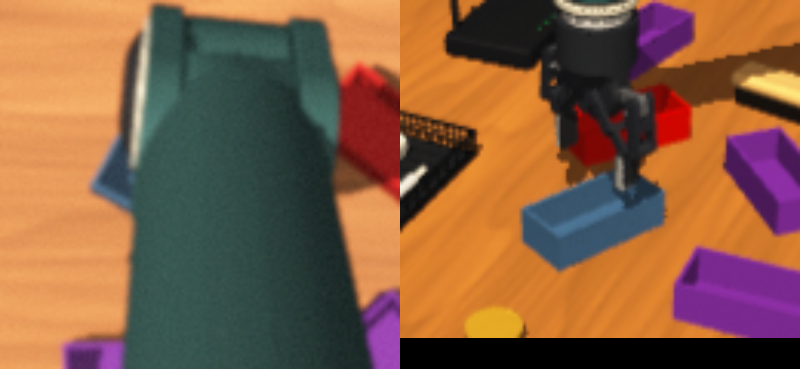

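The far tip is at about (340,179) and the near tip at (360,197) in the side view. They straddle the bowl, and their midpoint matches the projected tips at TCP −17 mm. I descend.

Request:
move_arm --commands "0 0 -0.6 0 0 0 85;0 0 -0.6 0 0 0 85;0 0 -0.5 0 0 0 85;0 0 -0.4 0 0 0 85;0 0 -0.1 0 0 0 85;0 0 0 0 0 0 85"

```text
time: 4.15
position: [523.6, -187.4, 28.2]
ee_rot: [0.85, 0.527, -0.0, -0.0]
ft_force: [0.1, -0.7, 0.1]
gripper_width: 0.995
gripper_force: 0.0
```

Request:
move_arm --commands "0 0 0 0 0 0 72;0 0 0 0 0 0 66;0 0 0 0 0 0 58;0 0 0 0 0 0 55;0 0 0 0 0 0 55;0 0 0 0 0 0 55" --squeeze 30

```text
time: 4.9
position: [523.9, -187.7, 28.8]
ee_rot: [0.85, 0.527, 0.0, 0.0]
ft_force: [-1.4, -0.2, 6.2]
gripper_width: 0.721
gripper_force: 33.9
```

Request:
move_arm --commands "0 0 0.2 0 0 0 55;0 0 0.6 0 0 0 55;0 0 1 0 0 0 55;0 0 1 0 0 0 55;0 0 1 0 0 0 55;0 0 1 0 0 0 55;0 0 0 0 0 0 55"

```text
time: 5.78
position: [524.8, -187.9, 150.6]
ee_rot: [0.85, 0.527, 0.001, 0.002]
ft_force: [0.2, 0.8, -1.9]
gripper_width: 0.72
gripper_force: 33.3
```

Run:
```python
from h import *
c=r.read_camera("side");s=r.state();p=s["position"];print(p,s["gripper_width"],s["gripper_force"],proj(c,p))
cv2.imwrite("pics/lift.png",cv2.resize(c["image"][70:230,270:430,::-1],(560,560)))
```

```text
[ 523.80405941 -187.68116877  149.1368937 ] 0.7181195977186811 33.27157258987427 [348.35529341 162.96330034]
```

View pics/lift.png

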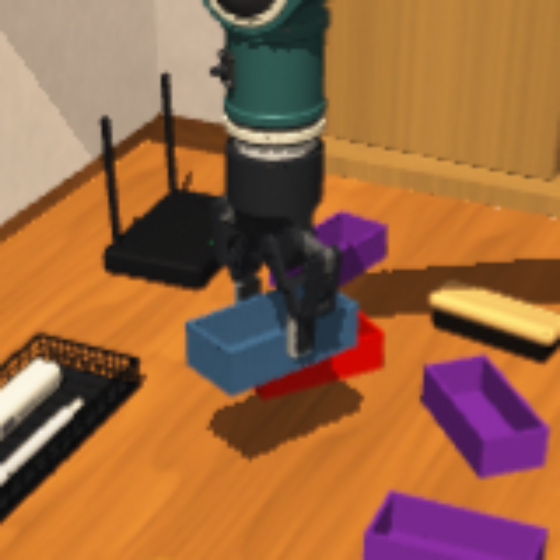

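The bowl is held level and the grip is central along its length. I carry it over the platform.

Request:
move_arm --commands "0 0.4 0 0 0 0.1 55;0 0.8 0 0 0 0.1 55;0.035 1 0 0 0 0.11 55;0.035 1 0 0 0 0.11 55;0.035 1 0 0 0 0.11 55;0.035 1 0 0 0 0.11 55;0.035 1 0 0 0 0.11 55;0.035 1 0 0 0 0.11 55;0.035 1 0 0 0 0.11 55;0.035 1 0 0 0 0.11 55"

```text
time: 7.08
position: [529.8, 45.5, 148.1]
ee_rot: [0.818, 0.575, -0.0, -0.0]
ft_force: [1.3, 0.5, -1.6]
gripper_width: 0.715
gripper_force: 33.2
```

Request:
move_arm --commands "0.035 1 0 0 0 0.11 55;0.035 1 0 0 0 0.11 55;0.035 1 0 0 0 0.11 55;0.035 1 0 0 0 0.11 55;0.035 1 0 0 0 0.11 55;0.035 1 0 0 0 0.11 55;0.035 1 0 0 0 0.11 55;0.035 0.5 0 0 0 0.1 55;0.035 0.3 0 0 0 0.1 55;0 0 0 0 0 0 55"

```text
time: 8.32
position: [538.2, 237.7, 148.1]
ee_rot: [0.788, 0.615, -0.0, 0.0]
ft_force: [0.5, -0.6, -1.5]
gripper_width: 0.72
gripper_force: 33.2
```

Request:
move_arm --commands "0 0 -0.6 0 0 0 55;0 0 -0.6 0 0 0 55;0 0 -0.6 0 0 0 55;0 0 -0.4 0 0 0 55;0 0 0 0 0 0 55;0 0 0 0 0 0 55"

```text
time: 9.07
position: [538.7, 237.8, 93.6]
ee_rot: [0.788, 0.615, 0.0, 0.0]
ft_force: [-1.4, -0.0, -2.0]
gripper_width: 0.721
gripper_force: 33.2
```

Run:
```python
from h import *
c=r.read_camera("side");t=r.read_camera("top");s=r.state();p=s["position"];print(p,s["ee_rot"],s["gripper_width"],s["ft_force"])
for d in([0,0,0],): print(proj(c,p),proj(t,p))
a=cv2.resize(t["image"][150:270,115:245,::-1],(400,369));b=cv2.resize(c["image"][230:360,200:340,::-1],(400,371))
w=np.zeros((371,800,3),np.uint8);w[:369,:400]=a;w[:,400:]=b;cv2.imwrite("pics/over.png",w)
```

```text
[538.79619678 237.72888221  93.89006451] [7.88463243e-01 6.15081607e-01 5.50969785e-04 1.68949793e-04] 0.7242528610633742 [-0.18502793  0.3092481  -1.2854824 ]
[258.42890396 270.81193307] [160.57183092 197.05437973]
```

View pics/over.png

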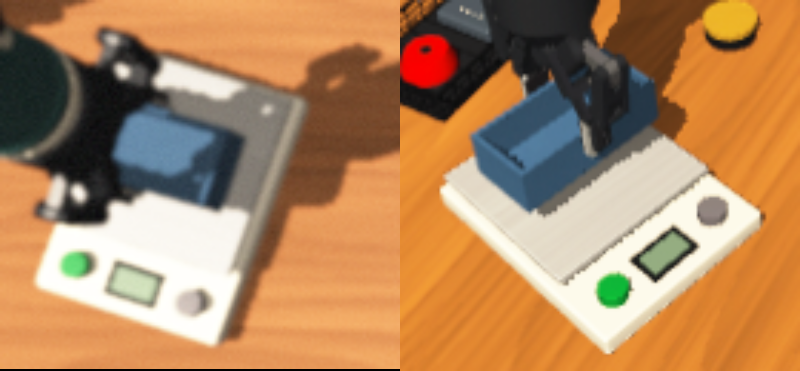

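The bowl hangs level, its edges parallel to the platform's, and clear of both buttons. I lower it gently.

Request:
move_arm --commands "0 0 -0.4 0 0 0 55;0 0 -0.4 0 0 0 55;0 0 -0.2 0 0 0 55;0 0 -0.1 0 0 0 55;0 0 0 0 0 0 55;0 0 0 0 0 0 55"

```text
time: 9.93
position: [538.6, 237.6, 66.0]
ee_rot: [0.788, 0.615, 0.0, 0.0]
ft_force: [0.3, -0.1, -2.2]
gripper_width: 0.718
gripper_force: 33.2
```

Request:
move_arm --commands "0 0 -0.06 0 0 0 55;0 0 -0.04 0 0 0 55;0 0 0 0 0 0 55;0 0 0 0 0 0 55"

```text
time: 10.42
position: [538.5, 237.5, 63.3]
ee_rot: [0.788, 0.615, 0.0, 0.0]
ft_force: [0.1, 0.4, -1.8]
gripper_width: 0.722
gripper_force: 33.2
```

Request:
move_arm --commands "0 0 -0.04 0 0 0 55;0 0 0 0 0 0 55;0 0 0 0 0 0 55"

```text
time: 10.8
position: [538.5, 237.5, 62.9]
ee_rot: [0.789, 0.615, 0.0, 0.0]
ft_force: [-1.8, -0.8, 6.2]
gripper_width: 0.72
gripper_force: 34.0
```

Request:
move_arm --commands "0 0 -0.04 0 0 0 55;0 0 0 0 0 0 55;0 0 0 0 0 0 55"

```text
time: 11.18
position: [538.5, 237.5, 62.8]
ee_rot: [0.789, 0.615, 0.0, 0.0]
ft_force: [-4.6, -4.1, 13.6]
gripper_width: 0.723
gripper_force: 35.0
```

Contact is felt. I ease off by 1 mm, open slowly and rise.

Request:
move_arm --commands "0 0 0.05 0 0 0 55;0 0 0 0 0 0 63;0 0 0 0 0 0 66;0 0 0 0 0 0 72;0 0 0 0 0 0 80;0 0 0 0 0 0 85;0 0 0 0 0 0 85;0 0 0 0 0 0 85"

```text
time: 12.18
position: [538.4, 237.5, 62.6]
ee_rot: [0.788, 0.615, 0.0, 0.0]
ft_force: [0.5, -0.8, -1.0]
gripper_width: 0.995
gripper_force: 0.0
```

Request:
move_arm --commands "0 0 0.3 0 0 0 85;0 0 0.6 0 0 0 85;0 0 1 0 0 0 85;0 0 1 0 0 0 85;0 0 1 0 0 0 85;0 0 0 0 0 0 85"

```text
time: 12.92
position: [539.8, 238.3, 163.1]
ee_rot: [0.788, 0.615, 0.003, 0.001]
ft_force: [-0.4, -0.0, 0.6]
gripper_width: 0.993
gripper_force: 0.0
```

Request:
move_arm --commands "-0.88 0.76 0 0 0 0 60;-0.88 0.76 0 0 0 0 30;-0.88 0.76 -0.4 0 0 0 0;-0.88 0.76 -0.6 0 0 0 0;0 0 -0.8 0 0 0 0;0 0 -0.8 0 0 0 0;0 0 -0.6 0 0 0 0;0 0 0 0 0 0 0;0 0 0 0 0 0 0"

```text
time: 14.05
position: [450.8, 313.6, 80.3]
ee_rot: [0.789, 0.615, 0.0, -0.0]
ft_force: [-0.0, 1.4, 0.4]
gripper_width: 0.0
gripper_force: 0.0
```

Run:
```python
from h import *
c=r.read_camera("side");t=r.read_camera("top");s=r.state();p=s["position"];print(p,s["gripper_width"],s["ft_force"])
print(proj(c,p-[0,0,17]),proj(t,p-[0,0,17]))
k=blob(t,"blue",(165,200),60);b=cv2.boxPoints(cv2.minAreaRect(k));B=np.array([onz(t,x,74) for x in b]);print(B.round(),B.mean(0))
k=blob(c,"blue",(265,285),60);print(cv2.approxPolyDP(cv2.convexHull(k),3,True).reshape(-1,2).tolist())
a=cv2.resize(t["image"][150:270,115:245,::-1],(400,369));b=cv2.resize(c["image"][230:360,200:340,::-1],(400,371))
w=np.zeros((371,800,3),np.uint8);w[:369,:400]=a;w[:,400:]=b;cv2.imwrite("pics/tare.png",w)
```

```text
[450.95317336 313.74698534  80.72784855] -0.0005887274504792611 [0.47492721 0.23217588 0.33998159]
[273.63699376 319.57830707] [131.22089584 235.07717055]
[[526. 305.  74.]
 [583. 294.  74.]
 [547. 158.  74.]
 [491. 171.  74.]] [536.76412141 231.85160476  74.        ]
[[242, 277], [260, 301], [247, 313], [231, 299], [228, 290]]
```

View pics/tare.png

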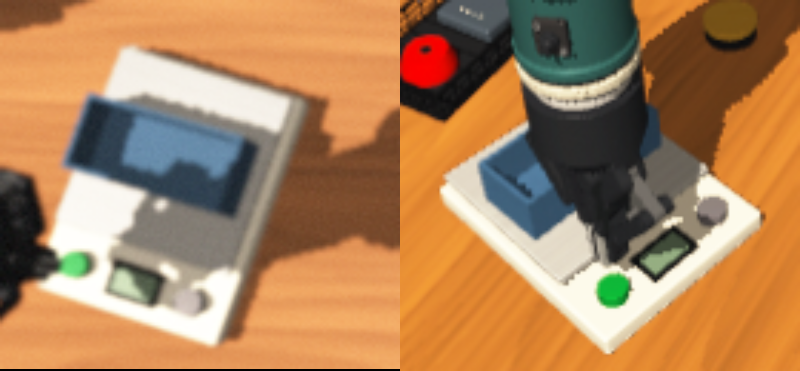

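The bowl stands upright and centred: the top view gives (537,232) against (539,235) for the platform. The closed fingertips are right above the green button, so I press in small steps.

Request:
move_arm --commands "0 0 -0.5 0 0 0 0;0 0 -0.5 0 0 0 0;0 0 -0.2 0 0 0 0;0 0 0 0 0 0 0;0 0 0 0 0 0 0"

```text
time: 14.78
position: [450.5, 313.7, 50.1]
ee_rot: [0.788, 0.615, 0.0, -0.0]
ft_force: [-0.9, 0.2, 0.4]
gripper_width: 0.003
gripper_force: 0.0
```

Request:
move_arm --commands "0 0 -0.08 0 0 0 0;0 0 -0.08 0 0 0 0;0 0 0 0 0 0 0;0 0 0 0 0 0 0"

```text
time: 15.28
position: [450.6, 313.6, 46.2]
ee_rot: [0.788, 0.615, 0.0, 0.0]
ft_force: [0.1, -0.1, -0.0]
gripper_width: 0.002
gripper_force: 0.5
```

Request:
move_arm --commands "0 0 -0.08 0 0 0 0;0 0 -0.06 0 0 0 0;0 0 0 0 0 0 0;0 0 0 0 0 0 0"

```text
time: 15.78
position: [450.6, 313.6, 42.7]
ee_rot: [0.789, 0.615, 0.0, 0.0]
ft_force: [1.4, 0.3, 2.1]
gripper_width: 0.0
gripper_force: 1.3
```

Request:
move_arm --commands "0 0 -0.06 0 0 0 0;0 0 -0.02 0 0 0 0;0 0 0 0 0 0 0;0 0 0 0 0 0 0"

```text
time: 16.27
position: [450.6, 313.6, 41.0]
ee_rot: [0.788, 0.615, 0.0, 0.0]
ft_force: [-0.1, -1.1, 6.9]
gripper_width: -0.001
gripper_force: 3.4
```

Request:
move_arm --commands "0 0 -0.04 0 0 0 0;0 0 0 0 0 0 0;0 0 0 0 0 0 0;0 0 0 0 0 0 0"

```text
time: 16.77
position: [450.6, 313.6, 40.8]
ee_rot: [0.788, 0.615, 0.0, 0.0]
ft_force: [-1.8, -2.7, 14.0]
gripper_width: -0.003
gripper_force: 6.9
```

Request:
move_arm --commands "0 0 0.3 0 0 0 0;0 0 0.6 0 0 0 0;0 0 1 0 0 0 0;0 0 1 0 0 0 0;0 0 1 0 0 0 0;0 0 1 0 0 0 0;-0.5 -1 0.3 0 0 0 0;-0.5 -1 0 0 0 0 0;0 -1 0 0 0 0 0;0 0 0 0 0 0 0"

```text
time: 18.02
position: [425.2, 236.6, 169.7]
ee_rot: [0.789, 0.614, -0.001, 0.0]
ft_force: [-0.8, -0.1, 0.2]
gripper_width: 0.0
gripper_force: 0.0
```

Run:
```python
from h import *
c=r.read_camera("side");t=r.read_camera("top");s=r.state();print(s["time"],s["position"])
g=[cv2.fitEllipse(blob(t,"green",(140,236)))[0],cv2.fitEllipse(blob(c,"green",(274,331)))[0]];print("tare",g,tri(t,g[0],c,g[1]))
cv2.imwrite("pics/end.png",np.hstack([t["image"][50:300,100:500,::-1],c["image"][110:360,150:550,::-1]]))
```

```text
18.125 [425.48162774 239.02676934 169.94992184]Traceback (most recent call last):
  File "<stdin>", line 3, in <module>
  File "h.py", line 28, in blob
    return max(cs,key=cv2.contourArea)
ValueError: max() iterable argument is empty
```

Run:
```python
from h import *
c=r.read_camera("side");t=r.read_camera("top")
cv2.imwrite("pics/end.png",np.hstack([t["image"][50:300,100:500,::-1],c["image"][110:360,150:550,::-1]]))
```

```text
(no output)
```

View pics/end.png

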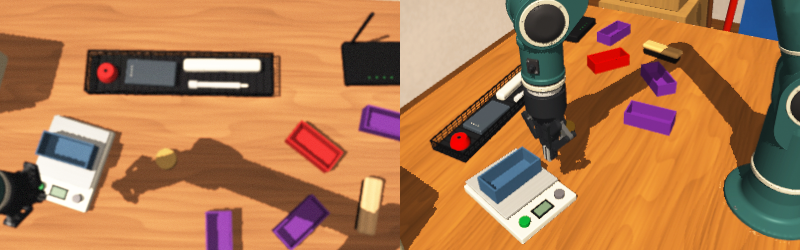

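The bowl stands upright on the platform at side crop (510,175). Green is up at (524,221), nothing else has moved, and the robot is clear.

```bash
python3 -c "
from rig import r
print(r.job_done())"
```

```text
the job is handed in; nothing more can be done
None
```

The blue bowl stands upright and centred on the scale to within about 4 mm and is released; tare was then pressed fully (14 N at the stop) and let spring back, and the job was handed in at about 18 s.

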